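# Make up the viewing kit and the close-up kit at the camera stall

### The arm

A 7-joint arm with a two-finger parallel gripper is mounted at the origin on the work surface. World frame = base frame: x ahead of the robot, y to its left, z up, the work surface at z = 0. Lengths are in mm, angles in rad, forces in N, time in s.
With the tool pointing down it reaches from about 425 to 875 mm from the base axis. Payload 9.9 kg.
Tool frame: the origin (TCP) lies on the centre line of the jaws, within the pads' length; the fingertips stand 22 mm ahead of it and the grasp point (between the pads) lies 3 mm ahead of it; z points along the fingers, y is the line along which they close (so a half turn about z gives the same grasp; the last joint's range is limited). The gripper opens to 85 mm and grips with 20 to 120 N. Pads are 22 mm wide; open, the fingers measure 114 mm over their backs; the gripper's body (76 mm by 85 mm) begins 54 mm behind the grasp point. The pads swing forward as they close: fully open they stand 13 mm farther back than shut.
Start: joints at [-1.218, 0.576, 0.025, 1.437, -0.015, 1.129, -0.057], TCP at [285.547, 611.631, 253.289] pointing down, gripper open.
Joint ranges: [-2.76, 2.76], [-0.34, 2.15], [-1.52, 1.57], [0.19, 2.46], [-1.09, 4.23], [0.17, 1.99], [-2.82, 2.82]. Speed limits (rad/s): [2.22, 2.22, 3.01, 3.01, 3.14, 3.14, 3.14].

### API

Orientations are given as a unit quaternion [w, x, y, z].
In Python, from workcell import manip gives the robot as it stands.
- The arm moves only by the shell command python3 -m pendant 'ROWS' [OPENING] [FORCE]. ROWS is JSON, a list of rows, each an object of numbers: "tx", "ty", "tz": the shift along the world's x, y, z in mm; "wx", "wy", "wz": the turn, a rotation vector about the world's x, y, z in rad. A call has 1 to 5 rows; each row is the pose to reach, as a shift and turn from the pose commanded when the call began; what a row does not reach only later rows make up. A row lasts 1/10 s, in which the tool goes at most 50 mm and 8.59 degrees, less where a joint would pass 70% of its speed; a pose out of reach is approached as far as the arm can. A call with a gripper value outside its range is refused whole. OPENING is the opening, from 0 (shut) to 1 (fully open), set as the call begins (- or left out, the last holds). The fingers move at their own pace and stop on an object; FORCE is the grip in N (left out, the last holds). Time passes only in rows, so rows that repeat a pose let the fingers close. It gives the time, the measured TCP pose, the force, the opening and the grip force at its end, in the units of the state.
- manip.get_state(): the state, without advancing time (a new reading comes with each control period).
- manip.get_image(name): name is "side" or "top" or "wrist"; returns (picture, depth): 480x640x3 uint8, red, green, blue; 480x640 float32, mm along the optical axis (not along the pixel's ray), 0 where there is no reading.
- manip.calibration(name): a dict with "fx", "fy", "cx", "cy" (pixels), "k1" (the pictures are not rectified: a ray, as slopes to the right and down, at radius r is drawn at 1 + k1 r^2 times it, then the intrinsics apply), "world_to_cam" (4x4, takes a point from world to camera coordinates). Camera axes: x right, y up, looking along -z (the intrinsics and any distortion apply to the point x, -y, -z); pixel columns grow to the right and rows downward; lengths in mm; the calibration is good to about 2 mm. A picture is of the moment at which its call begins: read the wrist's pose just before it. calibration takes no time and is no camera call; for the wrist camera it gives the pose at the moment of the call.
- manip.sign_off(): hands the job in; it is judged then, once.
The state is a dict: "t": time; "joint_positions": joint angles; "qd": joint speeds; "joint_torque": joint torques, N m; "eef_pos": TCP position; "tool_rot": TCP orientation; "contact_force": force on the tool from outside, world axes, zero at the start; "torque": the same for the moment, N m; "grip_width": finger opening in mm; "grasp_force": force on a finger pad.
Only numpy, scipy, OpenCV 4.12 (cv2) and the standard library are available. Lean on these libraries where they do the work, as an engineer would, in place of code of your own. Each camera call takes 0.05 s, during which the arm holds its last target. There are 200 camera calls.

### The job

Make up two kits from the stock on the shelf, one thing to each compartment, standing flat on the tray floor and the same way up as you found it: the orange stereo viewer and the glass slide in its brass clip go in the blue tray, and the silver lens, the chrome tube and the flash handle go in the red tray (which thing has which compartment of its tray does not matter). Finish the blue tray before you move anything meant for the red one, set things down rather than dropping them, and leave the black lens, the black tube and the film can where they stand.

Things in the scene. Friction and masses are not known exactly. Their poses are not given: they have to be found in the camera images.
- stereo_viewer_mid (a point): orange plastic stereo slide viewer, a block 56 mm deep (its x), 96 mm wide (its y), 60 mm high, about 130 g; two round eyepieces stand 4.5 mm out of its -x face (look only). It stands upright with z up; the point given is its centre, half-way up, 30 mm above its underside. Its top 8 mm is narrower (30 mm in x); best gripped across its x faces.
- slide_clip_mid (a point): bent brass spring clip on a brass foot 46 x 40 x 4 mm, gripping a 50 mm white-edged glass slide upright in its x-z plane (top 61 mm up). Grip the clip's cheeks, 26 mm long (x), 14 mm thick (y), 4 to 38 mm above the underside, closing along its y; thin lips flare to about 23 mm just above (look only). 70 g, z up; the point given is on its middle axis, 22 mm above its underside.
- silver_lens_mid (a point): silver projector lens barrel, diameter 46 mm, height 64 mm, dark ridge rings, dark glass on top, about 180 g. It stands upright with z up; the point given is its centre, half-way up, 32 mm above its underside.
- chrome_tube_mid (a point): chrome extension tube, an open ring of outer diameter 56 mm, bore 44 mm, height 40 mm, about 110 g. It stands upright with z up; the point given is its centre, half-way up, 20 mm above its underside.
- flash_handle_mid (a point): black bakelite flash handle with a chrome end cap at its +y end and a small red button on top, lying flat along its y: 32 mm wide (x), 98 mm long (y), 36 mm high, about 160 g. z up; the point given is its centre, half-way up, 18 mm above its underside. Grip across its x faces.
- black_lens_mid (a point): black lens barrel of the same size and shape as the silver one (diameter 46 mm, height 64 mm): stays where it is. It stands upright with z up; the point given is its centre, half-way up, 32 mm above its underside.
- black_tube_mid (a point): black extension tube of the same size and shape as the chrome one (outer diameter 56 mm, height 40 mm): stays where it is. It stands upright with z up; the point given is its centre, half-way up, 20 mm above its underside.
- film_can_mid (a point): yellow film can, diameter 36 mm, height 52 mm: stays where it is. It stands upright with z up; the point given is its centre, half-way up, 26 mm above its underside.
- blue_tray: blue steel tray, fixed, 256 mm long (its x) by 150 mm wide (its y); floor 4 mm thick, walls 4 mm thick, 12 mm high above the shelf (8 mm above its floor). One cross wall makes two equal compartments, 122 mm (x) by 142 mm (y) inside, centred at x = -63 and +63 mm, y = 0. Origin: centre of its underside, on the shelf, z up.
- red_tray: red steel tray, fixed, 256 mm long (its x) by 150 mm wide (its y); floor 4 mm thick, walls 4 mm thick, 12 mm high above the shelf (8 mm above its floor). Two cross walls make three equal compartments, 80 mm (x) by 142 mm (y) inside, centred at x = -84, 0, +84 mm, y = 0; the handle fits flat only along the tray's y. Origin: centre of its underside, on the shelf, z up.
Not all that is in view belongs to the job. There is more than one size of the part that bears slide_clip_mid; the job needs the largest.

How it is judged (in metres and radians):
On the way:
1. the blue tray holds its two things, one in each compartment, let go, and nothing meant for the red tray has been moved yet (under 30 mm) (((x of stereo_viewer_mid in the frame of blue_tray between -0.113 and -0.013 m and y of stereo_viewer_mid in the frame of blue_tray between -0.06 and 0.06 m and z of stereo_viewer_mid in the frame of blue_tray between 0.03 and 0.038 m and angle between stereo_viewer_mid's own z axis and vertical below 0.1 rad) or (x of slide_clip_mid in the frame of blue_tray between -0.113 and -0.013 m and y of slide_clip_mid in the frame of blue_tray between -0.06 and 0.06 m and z of slide_clip_mid in the frame of blue_tray between 0.022 and 0.03 m and angle between slide_clip_mid's own z axis and vertical below 0.1 rad)) and ((x of stereo_viewer_mid in the frame of blue_tray between 0.013 and 0.113 m and y of stereo_viewer_mid in the frame of blue_tray between -0.06 and 0.06 m and z of stereo_viewer_mid in the frame of blue_tray between 0.03 and 0.038 m and angle between stereo_viewer_mid's own z axis and vertical below 0.1 rad) or (x of slide_clip_mid in the frame of blue_tray between 0.013 and 0.113 m and y of slide_clip_mid in the frame of blue_tray between -0.06 and 0.06 m and z of slide_clip_mid in the frame of blue_tray between 0.022 and 0.03 m and angle between slide_clip_mid's own z axis and vertical below 0.1 rad)) and contact force between each of stereo_viewer, slide_clip and the fingers below 0.1 N and distance of each of silver_lens_mid, chrome_tube_mid, flash_handle_mid from where it was at the start of the episode below 0.03 m), for 0.1 s.
At the end, for the whole second after the job is handed in: Each compartment of either tray holds one of its kit's things: centre inside the compartment, on the tray floor (height within 4 mm), upright within 0.1 rad, released, at rest; black lens, black tube and film can within 20 mm of their starts (((x of stereo_viewer_mid in the frame of blue_tray between -0.113 and -0.013 m and y of stereo_viewer_mid in the frame of blue_tray between -0.06 and 0.06 m and z of stereo_viewer_mid in the frame of blue_tray between 0.03 and 0.038 m and angle between stereo_viewer_mid's own z axis and vertical below 0.1 rad) or (x of slide_clip_mid in the frame of blue_tray between -0.113 and -0.013 m and y of slide_clip_mid in the frame of blue_tray between -0.06 and 0.06 m and z of slide_clip_mid in the frame of blue_tray between 0.022 and 0.03 m and angle between slide_clip_mid's own z axis and vertical below 0.1 rad)) and ((x of stereo_viewer_mid in the frame of blue_tray between 0.013 and 0.113 m and y of stereo_viewer_mid in the frame of blue_tray between -0.06 and 0.06 m and z of stereo_viewer_mid in the frame of blue_tray between 0.03 and 0.038 m and angle between stereo_viewer_mid's own z axis and vertical below 0.1 rad) or (x of slide_clip_mid in the frame of blue_tray between 0.013 and 0.113 m and y of slide_clip_mid in the frame of blue_tray between -0.06 and 0.06 m and z of slide_clip_mid in the frame of blue_tray between 0.022 and 0.03 m and angle between slide_clip_mid's own z axis and vertical below 0.1 rad)) and ((x of silver_lens_mid in the frame of red_tray between -0.118 and -0.05 m and y of silver_lens_mid in the frame of red_tray between -0.06 and 0.06 m and z of silver_lens_mid in the frame of red_tray between 0.032 and 0.04 m and angle between silver_lens_mid's own z axis and vertical below 0.1 rad) or (x of chrome_tube_mid in the frame of red_tray between -0.118 and -0.05 m and y of chrome_tube_mid in the frame of red_tray between -0.06 and 0.06 m and z of chrome_tube_mid in the frame of red_tray between 0.02 and 0.028 m and angle between chrome_tube_mid's own z axis and vertical below 0.1 rad) or (x of flash_handle_mid in the frame of red_tray between -0.118 and -0.05 m and y of flash_handle_mid in the frame of red_tray between -0.06 and 0.06 m and z of flash_handle_mid in the frame of red_tray between 0.018 and 0.026 m and angle between flash_handle_mid's own z axis and vertical below 0.1 rad)) and ((x of silver_lens_mid in the frame of red_tray between -0.034 and 0.034 m and y of silver_lens_mid in the frame of red_tray between -0.06 and 0.06 m and z of silver_lens_mid in the frame of red_tray between 0.032 and 0.04 m and angle between silver_lens_mid's own z axis and vertical below 0.1 rad) or (x of chrome_tube_mid in the frame of red_tray between -0.034 and 0.034 m and y of chrome_tube_mid in the frame of red_tray between -0.06 and 0.06 m and z of chrome_tube_mid in the frame of red_tray between 0.02 and 0.028 m and angle between chrome_tube_mid's own z axis and vertical below 0.1 rad) or (x of flash_handle_mid in the frame of red_tray between -0.034 and 0.034 m and y of flash_handle_mid in the frame of red_tray between -0.06 and 0.06 m and z of flash_handle_mid in the frame of red_tray between 0.018 and 0.026 m and angle between flash_handle_mid's own z axis and vertical below 0.1 rad)) and ((x of silver_lens_mid in the frame of red_tray between 0.05 and 0.118 m and y of silver_lens_mid in the frame of red_tray between -0.06 and 0.06 m and z of silver_lens_mid in the frame of red_tray between 0.032 and 0.04 m and angle between silver_lens_mid's own z axis and vertical below 0.1 rad) or (x of chrome_tube_mid in the frame of red_tray between 0.05 and 0.118 m and y of chrome_tube_mid in the frame of red_tray between -0.06 and 0.06 m and z of chrome_tube_mid in the frame of red_tray between 0.02 and 0.028 m and angle between chrome_tube_mid's own z axis and vertical below 0.1 rad) or (x of flash_handle_mid in the frame of red_tray between 0.05 and 0.118 m and y of flash_handle_mid in the frame of red_tray between -0.06 and 0.06 m and z of flash_handle_mid in the frame of red_tray between 0.018 and 0.026 m and angle between flash_handle_mid's own z axis and vertical below 0.1 rad)) and linear speed of each of stereo_viewer, slide_clip, silver_lens, chrome_tube, flash_handle below 0.02 m/s and contact force between each of stereo_viewer, slide_clip, silver_lens, chrome_tube, flash_handle and the fingers below 0.1 N and distance of each of black_lens_mid, black_tube_mid, film_can_mid from where it was at the start of the episode below 0.02 m); the robot touches nothing.
It fails at once if the black lens, black tube or film can is moved more than 20 mm (distance of any of black_lens_mid, black_tube_mid, film_can_mid from where it was at the start of the episode above 0.02 m).
It fails at once if a kit thing is let fall (about 25 mm or more) instead of being set down ((linear speed of stereo_viewer above 0.7 m/s and contact force between stereo_viewer and the fingers below 0.05 N) or (linear speed of slide_clip above 0.7 m/s and contact force between slide_clip and the fingers below 0.05 N) or (linear speed of silver_lens above 0.7 m/s and contact force between silver_lens and the fingers below 0.05 N) or (linear speed of chrome_tube above 0.7 m/s and contact force between chrome_tube and the fingers below 0.05 N) or (linear speed of flash_handle above 0.7 m/s and contact force between flash_handle and the fingers below 0.05 N)).
It also fails if it takes over 136 s, if anything falls off the work surface, if the arm or the gripper's body presses on something with over 40 N, if the wrist force passes 120 N, or if a joint passes its speed limit or range.

## Working session

There is one attempt and no reset: what is moved stays moved. The work goes in short steps, Python scripts to look and compute and a shell command to move; the robot and the scene stay as the last step left them, time stands still between calls to the robot, and variables do not carry over. Pictures are saved under pics/ and viewed, at most 14 in all, crops included, and the job is handed in when it is done.

```bash
ls; mkdir -p pics; cat > h.py <<'E'
import numpy as np, cv2
from workcell import manip
def K(c): return np.array([[c['fx'],0,c['cx']],[0,c['fy'],c['cy']],[0,0,1.]])
def grab(n):
    c=manip.calibration(n); p,d=manip.get_image(n); return p,d,c
def slopes(c,uv):
    uv=np.asarray(uv,float).reshape(-1,1,2)
    return cv2.undistortPoints(uv,K(c),np.array([c['k1'],0,0,0,0.])).reshape(-1,2)
def pts(c,uv,dep):  # world points from pixels+depth
    s=slopes(c,uv); dep=np.asarray(dep,float).reshape(-1)
    P=np.c_[s[:,0]*dep,-s[:,1]*dep,-dep]
    W=np.linalg.inv(c['world_to_cam']); return P@W[:3,:3].T+W[:3,3]
def onplane(c,uv,z):
    W=np.linalg.inv(c['world_to_cam']); o=W[:3,3]
    r=pts(c,uv,np.ones(len(np.asarray(uv).reshape(-1,2))))-o
    return o+r*((z-o[2])/r[:,2])[:,None]
def cloud(p,d,c):
    v,u=np.mgrid[0:480,0:640]; return pts(c,np.c_[u.ravel(),v.ravel()],d.ravel()).reshape(480,640,3)
def save(n,p): cv2.imwrite('pics/'+n,cv2.cvtColor(p,cv2.COLOR_RGB2BGR))
E
python3 - <<'E'
from h import *
for n in('top','side','wrist'):
    p,d,c=grab(n); save(n+'0.png',p); np.savez(n+'0.npz',p=p,d=d,**{'c':c})
    W=np.linalg.inv(c['world_to_cam']); print(n,W[:3,3].round(),(-W[:3,2]).round(2),c['fx'],c['k1'],(d>0).mean())
s=manip.get_state();print(s['eef_pos'],s['tool_rot'],s['contact_force'],s['grip_width'])
E
```

```text
pics
top [ 529.   22. 1039.] [ 0.11  0.   -0.99] 543.5468774440346 -0.11828174572262062 0.9962369791666666
side [ 325. -614.  455.] [ 0.39  0.77 -0.51] 452.7212051219776 -0.006958339579698908 0.996015625
wrist [216. 645. 373.] [ 0.28 -0.13 -0.95] 360.2398057225174 -0.037088101098143096 0.99611328125
[285.39513835 611.3776347  252.63850996] [-1.24311973e-04  2.16651860e-01  9.76248727e-01 -6.15198059e-04] [ 0.49495527  0.0063891  -0.39118018] 85.26388823588934
```

View pics/top0.png

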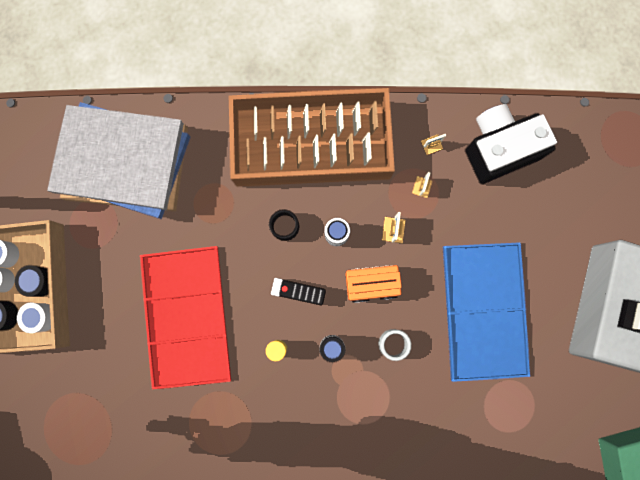

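View pics/side0.png

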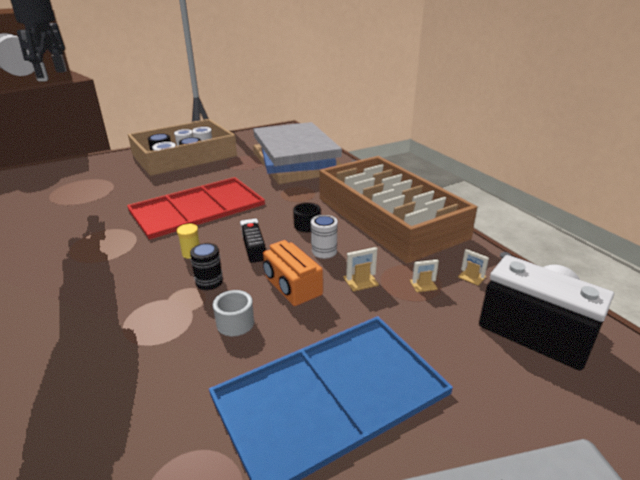

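Top view (up = +x, left = +y) with the side view agreeing: viewer (373,283), largest clip (395,228), silver lens (337,231), chrome tube (394,345), handle (298,291), blue tray (487,312), red tray (186,317). Stay-puts: black tube (284,225), black lens (332,348), can (275,350).

```bash
cat > m.py <<'E'
from h import *
def load(n):
    f=np.load(n+'0.npz',allow_pickle=True); return f['p'],f['d'],f['c'].item()
p,d,c=load('top'); C=cloud(p,d,c); p2,d2,c2=load('side'); C2=cloud(p2,d2,c2)
def rect(xy):
    r=cv2.minAreaRect(xy.astype(np.float32)); b=cv2.boxPoints(r); 
    e=b[1]-b[0]; f=b[2]-b[1]; 
    if np.hypot(*e)<np.hypot(*f): e,f=f,e
    return np.round(r[0],1),np.round([np.hypot(*e),np.hypot(*f)],1),round(float(np.degrees(np.arctan2(e[1],e[0]))),1)
hsv=cv2.cvtColor(p,cv2.COLOR_RGB2HSV); hsv2=cv2.cvtColor(p2,cv2.COLOR_RGB2HSV)
# table height
for CC in(C,C2):
    m=(abs(CC[...,0]-560)<200)&(abs(CC[...,1])<330)&(CC[...,2]<60); z=CC[...,2][m]; hst=np.histogram(z,np.arange(-12,60,1.)); print('tablez',hst[1][hst[0].argmax()],np.median(z))
def big(m):
    n,l,s,_=cv2.connectedComponentsWithStats(m.astype(np.uint8)); return l==1+s[1:,4].argmax()
for name,lo,hi in(('blue',100,125),('red',0,5)):
    for hs,CC,t in((hsv,C,'top'),(hsv2,C2,'side')):
        m=big((hs[...,0]>=lo)&(hs[...,0]<=hi)&(hs[...,1]>150)&(hs[...,2]>80)&(abs(CC[...,1])<420)&(CC[...,2]<40)&(CC[...,0]<750)); X=CC[m]; print(name,t,rect(X[:,:2]),np.percentile(X[:,2],[1,50,99]).round(1))
# objects: height above table in windows
win=dict(viewer=(373,283,34,26),clip=(395,228,16,22),silver=(337,231,18,18),chrome=(394,345,22,22),handle=(298,291,32,20),blens=(332,348,18,18),btube=(284,225,20,20),can=(275,350,16,16))
for k,(u,v,a,b) in win.items():
    s=np.s_[v-b:v+b,u-a:u+a]; X=C[s].reshape(-1,3); top=np.percentile(X[X[:,2]>10][:,2],97)
    Y=X[X[:,2]>12]; T=X[X[:,2]>top-5]
    r=rect(T[:,:2]); 
    q=C2.reshape(-1,3); near=np.hypot(q[:,0]-r[0][0],q[:,1]-r[0][1])<(50 if k in('viewer','handle') else 30)
    z2=q[near]; z2=z2[z2[:,2]>8]; t2=np.percentile(z2[:,2],97); T2=z2[z2[:,2]>t2-5]
    print(k,'top',round(top,1),'toprect',r,'full',rect(Y[:,:2]),'| side top',round(t2,1),rect(T2[:,:2])[0],np.median(T2[:,:2],0).round(1))
E
python3 m.py
python3 - <<'E'
import sys; sys.path.insert(0,'.')
from h import *
import cv2
p=cv2.imread('pics/top0.png'); q=cv2.imread('pics/side0.png')
a=cv2.resize(p[120:380,260:450],None,fx=2.3,fy=2.3,interpolation=2); cv2.imwrite('pics/c0.png',a)
E
```

```text
tablez -1.0 0.2749218704966552
tablez 0.0 2.3231034725818347
blue top (array([ 510.6, -284.3]), array([254.5, 151.7], dtype=float32), 2.8) [-1.3  3.1 13.1]
blue side (array([ 511.3, -288.5]), array([254.8, 150. ], dtype=float32), 2.6) [ 2.4  4.8 13.3]
red top (array([498.2, 291.4]), array([260.6, 156.9], dtype=float32), 6.8) [-0.9  3.9 14.2]
red side (array([500.3, 287.1]), array([256.4, 157. ], dtype=float32), 6.5) [ 1.8  5.5 14.1]
viewer top 62.1 toprect (array([560. , -43.6]), array([140.6,  36.6], dtype=float32), -79.3) full (array([560.3, -44.7]), array([139.3,  61.4], dtype=float32), -84.2) | side top 62.0 [564.5 -56.6] [562.7 -59.2]
clip top 1038.5 toprect (array([529. ,  22.1]), array([0., 0.], dtype=float32), 0.0) full (array([601.9, -56.3]), array([211.8,  31.7], dtype=float32), -38.5) | side top 38.0 [541.   35.6] [539.9  32. ]
silver top 67.4 toprect (array([604.5,   0.9]), array([150.7,  43.5], dtype=float32), 0.4) full (array([604.9,   0.9]), array([151. ,  45.6], dtype=float32), 1.2) | side top 51.2 [588.5 -22.7] [588.5 -22.7]Traceback (most recent call last):
  File "m.py", line 26, in <module>
    z2=q[near]; z2=z2[z2[:,2]>8]; t2=np.percentile(z2[:,2],97); T2=z2[z2[:,2]>t2-5]
                                     ~~~~~~~~~~~~~^^^^^^^^^^^^
    return _quantile_unchecked(
        a, q, axis, out, overwrite_input, method, keepdims, weights)
    return _ureduce(a,
                    func=_quantile_ureduce_func,
    ...<5 lines>...
                    overwrite_input=overwrite_input,
                    method=method)
    r = func(a, **kwargs)
    result = _quantile(arr,
                       quantiles=q,
    ...<2 lines>...
                       out=out,
                       weights=wgt)
    slices_having_nans = np.isnan(arr[-1, ...])
                                  ~~~^^^^^^^^^
IndexError: index -1 is out of bounds for axis 0 with size 0
```

View pics/c0.png

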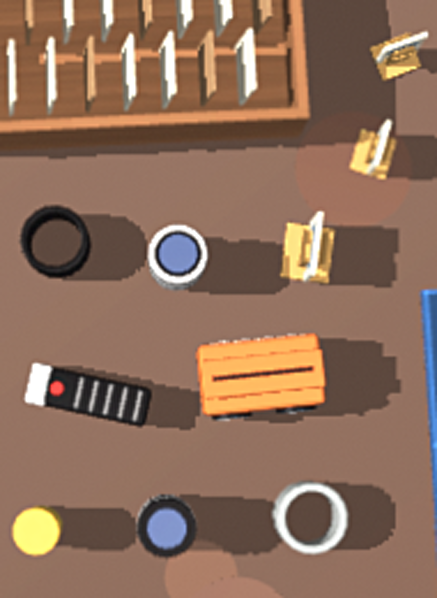

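The crop shows each thing clearly and separate; the clip's slide runs nearly along world x, the handle's long axis runs mostly along y, and the chrome cap is at the left (+y). Depth has stray pixels, so I'll clean it.

```bash
cat > m2.py <<'E'
from h import *
from m0 import rect,load
def comps(n):
    p,d,c=load(n); d=cv2.medianBlur(np.where(d>0,d,0).astype(np.float32),5); C=cloud(p,d,c); m=(d>0)&(C[...,2]>9)&(C[...,2]<90)&(C[...,0]>380)&(C[...,0]<690)&(abs(C[...,1])<200)
    nn,l,s,_=cv2.connectedComponentsWithStats(m.astype(np.uint8)); 
    return p,C,[(l==i) for i in range(1,nn) if s[i,4]>60]
if __name__=='__main__':
  for n in('top','side'):
    p,C,ms=comps(n); print(n)
    for m in ms:
        X=C[m]; z=X[:,2]; h=np.percentile(z,95); T=X[z>h-6]; r=rect(T[:,:2])
        print(np.array(np.nonzero(m)).mean(1)[::-1].round(),'rgb',np.median(p[m],0),'h',round(h,1),'topface',r,'all',rect(X[:,:2]))
E
python3 - <<'E'
s=open('m.py').read(); i=s.index('p,d,c=load'); j=s.index('def rect'); k=s.index('hsv=')
open('m0.py','w').write(s[:i]+s[j:k])
E
python3 m2.py
```

```text
top
[283. 228.] rgb [35. 33. 33.] h 38.2 topface (array([667.8, 100.4]), array([54.2, 43.4], dtype=float32), -89.9) all (array([667.8, 100.4]), array([54.2, 43.5], dtype=float32), -89.9)
[396. 227.] rgb [227.5 206.5 135.5] h 57.0 topface (array([ 664.8, -108.7]), array([34.7,  4.2], dtype=float32), -8.7) all (array([ 667.2, -109.2]), array([45.5, 22.7], dtype=float32), -0.7)
[337. 231.] rgb [124. 143. 197.] h 64.5 topface (array([658.4,   1.2]), array([44. , 43.6], dtype=float32), 0.1) all (array([657.8,   1.2]), array([45.1, 44. ], dtype=float32), 1.2)
[373. 283.] rgb [255. 184.  96.] h 59.8 topface (array([563.7, -65.8]), array([96.7, 31.6], dtype=float32), -84.1) all (array([562.5, -66.1]), array([97.4, 61.6], dtype=float32), -84.0)
[298. 291.] rgb [52. 44. 44.] h 36.2 topface (array([547.8,  72.7]), array([98. , 32.1], dtype=float32), 77.9) all (array([547.8,  72.6]), array([98.2, 32.1], dtype=float32), 77.9)
[395. 345.] rgb [231.  233.5 231. ] h 38.4 topface (array([ 450.7, -105.5]), array([52.9, 51.6], dtype=float32), -0.1) all (array([ 450.7, -105.2]), array([52.9, 52.2], dtyp
[... 627 characters left out ...]
array([567.1, -67.7]), array([96.2, 34.9], dtype=float32), -83.9) all (array([556.3,   1. ]), array([236. ,  61.1], dtype=float32), -84.1)
[201. 256.] rgb [69. 66. 58.] h 65.6 topface (array([445.7,   7.2]), array([44.4, 43.2], dtype=float32), -15.5) all (array([447.4,  56.8]), array([144.5,  46.4], dtype=float32), 88.8)
[361. 264.] rgb [136. 124. 133.] h 60.4 topface (array([ 667.4, -110.4]), array([45.1,  5.5], dtype=float32), -7.8) all (array([ 666.8, -112.6]), array([46.5, 12.1], dtype=float32), -12.3)
[234. 310.] rgb [121. 123. 124.] h 40.1 topface (array([ 452.3, -108.8]), array([54.3, 54.2], dtype=float32), 73.1) all (array([ 451.2, -108.9]), array([54.9, 54.5], dtype=float32), -82.1)
```

```bash

python3 -m pendant '[{"tx":18,"ty":-44,"wz":-0.07},{"tx":36,"ty":-88,"wz":-0.14},{"tx":54,"ty":-132,"wz":-0.21},{"tx":72,"ty":-176,"wz":-0.28},{"tx":90,"ty":-220,"wz":-0.343}]' 1 60
python3 -m pendant '[{"tx":18,"ty":-44,"wz":-0.07},{"tx":36,"ty":-88,"wz":-0.14},{"tx":54,"ty":-132,"wz":-0.21},{"tx":72,"ty":-176,"wz":-0.28},{"tx":90,"ty":-220,"wz":-0.343}]'
python3 -m pendant '[{"tx":18,"ty":-44,"wz":-0.07},{"tx":36,"ty":-88,"wz":-0.14},{"tx":54,"ty":-132,"wz":-0.21},{"tx":72,"ty":-176,"wz":-0.28},{"tx":90,"ty":-220,"wz":-0.343}]'
python3 -m pendant '[{"tx":8,"ty":-19},{"tx":8,"ty":-19,"tz":-40},{"tx":8,"ty":-19,"tz":-80},{"tx":8,"ty":-19,"tz":-80},{"tx":8,"ty":-19,"tz":-80}]'
python3 - <<'E'
from h import *
p,d,c=grab('wrist'); save('w1.png',p); np.savez('wrist1.npz',p=p,d=d,c=c)
s=manip.get_state(); print(s['eef_pos'],s['tool_rot'],s['t'])
p,d,c=grab('side'); save('s1.png',p); np.savez('side1.npz',p=p,d=d,c=c)
C=cloud(p,cv2.medianBlur(d,3),c); m=(abs(C[...,0]-564)<80)&(abs(C[...,1]+67)<40)&(C[...,2]>90); print('lowest gripper z',np.percentile(C[m][:,2],[1,3,10]))
E
```

```text
[285.43076327 611.42066996 252.78248424] [-8.74785536e-05  2.16657643e-01  9.76247519e-01 -4.90497454e-04] 0.2validation failed for argument at $[0]...
validation failed for argument at $[0]...
validation failed for argument at $[0]...
validation failed for argument at $[0]...
Traceback (most recent call last):
IndexError: index -1 is out of bounds for axis 0 with size 0
```

View pics/w1.png

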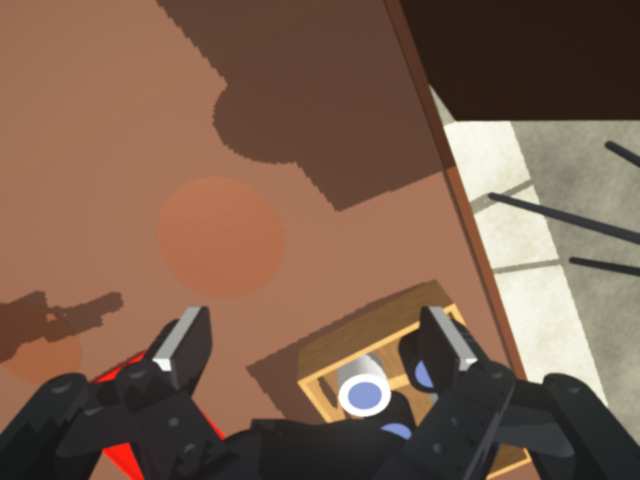

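The arm has not moved: the wrist view still shows the start place, with the fingertips at (185,345) and (450,345). The rows probably need all six keys.

```bash

python3 -m pendant '[{"tx":18,"ty":-44,"tz":0,"wx":0,"wy":0,"wz":-0.07},{"tx":36,"ty":-88,"tz":0,"wx":0,"wy":0,"wz":-0.14},{"tx":54,"ty":-132,"tz":0,"wx":0,"wy":0,"wz":-0.21},{"tx":72,"ty":-176,"tz":0,"wx":0,"wy":0,"wz":-0.28},{"tx":90,"ty":-220,"tz":0,"wx":0,"wy":0,"wz":-0.343}]' 1 60
```

```text
t: 0.75
eef_pos: [376.0, 389.8, 253.4]
tool_rot: [0.0, 0.381, 0.924, 0.0]
contact_force: [0.8, -0.5, -0.3]
grip_width: 85.2
grasp_force: 0.0
```

```bash

python3 -m pendant '[{"tx":18,"ty":-44,"tz":0,"wx":0,"wy":0,"wz":-0.07},{"tx":36,"ty":-88,"tz":0,"wx":0,"wy":0,"wz":-0.14},{"tx":54,"ty":-132,"tz":0,"wx":0,"wy":0,"wz":-0.21},{"tx":72,"ty":-176,"tz":0,"wx":0,"wy":0,"wz":-0.28},{"tx":90,"ty":-220,"tz":0,"wx":0,"wy":0,"wz":-0.343}]'
python3 -m pendant '[{"tx":18,"ty":-44,"tz":0,"wx":0,"wy":0,"wz":-0.07},{"tx":36,"ty":-88,"tz":0,"wx":0,"wy":0,"wz":-0.14},{"tx":54,"ty":-132,"tz":0,"wx":0,"wy":0,"wz":-0.21},{"tx":72,"ty":-176,"tz":0,"wx":0,"wy":0,"wz":-0.28},{"tx":90,"ty":-220,"tz":0,"wx":0,"wy":0,"wz":-0.343}]'
python3 -m pendant '[{"tx":8,"ty":-19,"tz":0,"wx":0,"wy":0,"wz":0},{"tx":8,"ty":-19,"tz":-40,"wx":0,"wy":0,"wz":0},{"tx":8,"ty":-19,"tz":-80,"wx":0,"wy":0,"wz":0},{"tx":8,"ty":-19,"tz":-80,"wx":0,"wy":0,"wz":0},{"tx":8,"ty":-19,"tz":-80,"wx":0,"wy":0,"wz":0}]'
python3 - <<'E'
from h import *
p,d,c=grab('wrist'); save('w2.png',p); np.savez('wrist1.npz',p=p,d=d,c=c)
s=manip.get_state(); print(s['eef_pos'],s['tool_rot'],s['t'])
p,d,c=grab('side'); save('s1.png',p); np.savez('side1.npz',p=p,d=d,c=c)
C=cloud(p,cv2.medianBlur(d,3),c); m=(abs(C[...,0]-564)<90)&(abs(C[...,1]+67)<60)&(C[...,2]>90); print('lowest gripper z',np.percentile(C[m][:,2],[0,1,3,10]) if m.any() else 0)
E
```

```text
t: 1.25
eef_pos: [466.0, 169.9, 253.5]
tool_rot: [0.0, 0.533, 0.846, 0.0]
contact_force: [1.3, 0.7, 0.4]
grip_width: 85.7
grasp_force: 0.0
t: 1.75
eef_pos: [556.0, -50.1, 253.5]
tool_rot: [0.0, 0.67, 0.742, 0.0]
contact_force: [0.1, 0.8, 0.4]
grip_width: 85.0
grasp_force: 0.0
t: 2.25
eef_pos: [563.5, -67.4, 173.7]
tool_rot: [-0.0, 0.669, 0.743, -0.0]
contact_force: [-0.7, -0.0, 0.6]
grip_width: 85.2
grasp_force: 0.0
[564.27348175 -67.5402223  174.73771314] [5.67543189e-04 6.69026723e-01 7.43238058e-01 3.32937136e-04] 2.3
lowest gripper z [165.82522007 177.2645706  190.61784405 223.15686961]
```

View pics/w2.png

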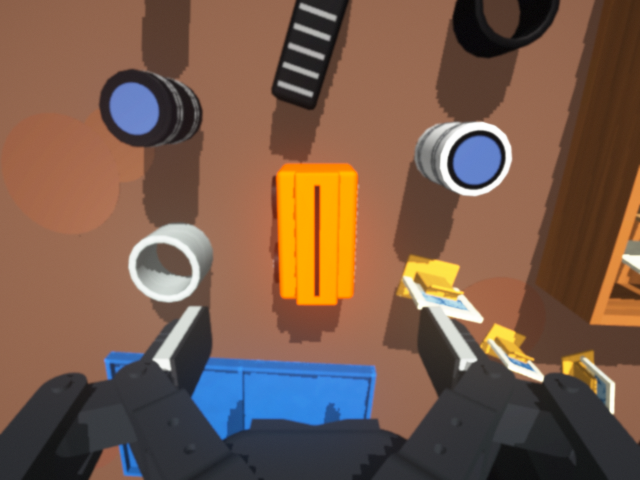

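The wrist view shows the viewer (317,233) aligned with the jaws; the clips lie to its right. Descend, grip and lift slightly.

```bash

python3 -m pendant '[{"tx":1,"ty":0,"tz":-40,"wx":0,"wy":0,"wz":0},{"tx":1,"ty":0,"tz":-80,"wx":0,"wy":0,"wz":0},{"tx":1,"ty":0,"tz":-115,"wx":0,"wy":0,"wz":0},{"tx":1,"ty":0,"tz":-135,"wx":0,"wy":0,"wz":0},{"tx":1,"ty":0,"tz":-143,"wx":0,"wy":0,"wz":0}]'
python3 -m pendant '[{"tx":0,"ty":0,"tz":0,"wx":0,"wy":0,"wz":0},{"tx":0,"ty":0,"tz":0,"wx":0,"wy":0,"wz":0},{"tx":0,"ty":0,"tz":0,"wx":0,"wy":0,"wz":0},{"tx":0,"ty":0,"tz":0,"wx":0,"wy":0,"wz":0},{"tx":0,"ty":0,"tz":0,"wx":0,"wy":0,"wz":0}]' 0 50
python3 -m pendant '[{"tx":0,"ty":0,"tz":0,"wx":0,"wy":0,"wz":0},{"tx":0,"ty":0,"tz":0,"wx":0,"wy":0,"wz":0},{"tx":0,"ty":0,"tz":0,"wx":0,"wy":0,"wz":0},{"tx":0,"ty":0,"tz":0,"wx":0,"wy":0,"wz":0},{"tx":0,"ty":0,"tz":0,"wx":0,"wy":0,"wz":0}]'
python3 -c "
from h import *
p,d,c=grab('side'); C=cloud(p,cv2.medianBlur(d,3),c); m=(abs(C[...,0]-564)<90)&(abs(C[...,1]+67)<60)&(p.max(2)<70)&(C[...,2]>-5)&(C[...,2]<100);np.savez('side2.npz',p=p,d=d,c=c);save('s2.png',p)
"
```

```text
t: 2.85
eef_pos: [565.0, -67.1, 30.1]
tool_rot: [-0.0, 0.669, 0.743, 0.0]
contact_force: [-0.8, -0.6, 0.6]
grip_width: 85.3
grasp_force: 0.0
t: 3.35
eef_pos: [565.8, -67.5, 32.2]
tool_rot: [0.001, 0.669, 0.743, 0.001]
contact_force: [-1.2, -0.1, 7.0]
grip_width: 55.6
grasp_force: 53.6
t: 3.85
eef_pos: [565.7, -67.5, 32.2]
tool_rot: [0.001, 0.669, 0.743, 0.001]
contact_force: [-0.5, -0.3, 7.6]
grip_width: 55.8
grasp_force: 53.6
```

```bash

python3 -m pendant '[{"tx":0,"ty":0,"tz":15,"wx":0,"wy":0,"wz":0},{"tx":0,"ty":0,"tz":35,"wx":0,"wy":0,"wz":0},{"tx":0,"ty":0,"tz":60,"wx":0,"wy":0,"wz":0},{"tx":1,"ty":-20,"tz":60,"wx":0,"wy":0,"wz":-0.01},{"tx":2,"ty":-50,"tz":60,"wx":0,"wy":0,"wz":-0.02}]'
python3 -m pendant '[{"tx":2,"ty":-40,"tz":0,"wx":0,"wy":0,"wz":-0.01},{"tx":3,"ty":-80,"tz":0,"wx":0,"wy":0,"wz":-0.02},{"tx":4,"ty":-120,"tz":0,"wx":0,"wy":0,"wz":-0.03},{"tx":6,"ty":-150,"tz":0,"wx":0,"wy":0,"wz":-0.037},{"tx":7,"ty":-166,"tz":0,"wx":0,"wy":0,"wz":-0.037}]'
python3 - <<'E'
from h import *
p,d,c=grab('side'); save('s3.png',p); C=cloud(p,cv2.medianBlur(d,3),c); h=cv2.cvtColor(p,cv2.COLOR_RGB2HSV)
m=(h[...,0]<18)&(h[...,0]>5)&(h[...,1]>200)&(h[...,2]>110)&(abs(C[...,1]+280)<80)&(C[...,2]>20)
X=C[m];print(m.sum(),np.percentile(X[:,2],[2,98]),np.percentile(X[:,0],[2,98]),np.percentile(X[:,1],[2,98]))
E
```

```text
t: 4.4
eef_pos: [567.9, -115.7, 92.2]
tool_rot: [0.001, 0.675, 0.738, 0.001]
contact_force: [0.6, -1.1, -0.9]
grip_width: 55.4
grasp_force: 53.2
t: 4.9
eef_pos: [573.2, -287.1, 91.5]
tool_rot: [0.001, 0.691, 0.723, -0.0]
contact_force: [-0.2, 0.2, -0.8]
grip_width: 55.5
grasp_force: 53.2
3 [ 67.23118882 119.04373084] [545.97922178 574.39524853] [-311.29763134 -296.79345717]
```

View pics/s3.png

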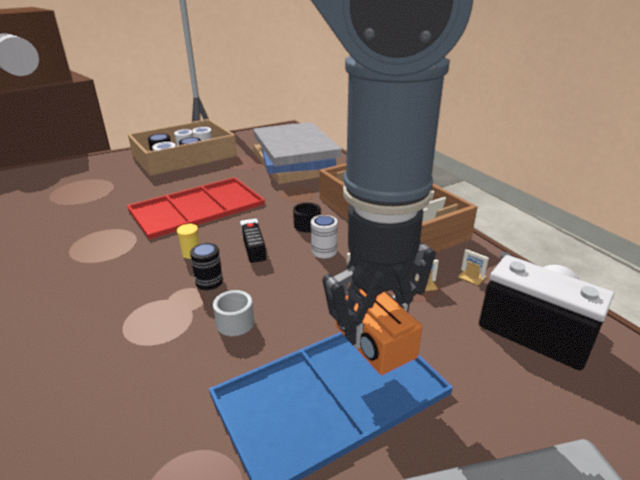

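The viewer is held level at (385,330) above the far blue compartment. I lower it 54 mm.

```bash

python3 -m pendant '[{"tx":0,"ty":3,"tz":-20,"wx":0,"wy":0,"wz":0},{"tx":0,"ty":3,"tz":-38,"wx":0,"wy":0,"wz":0},{"tx":0,"ty":3,"tz":-48,"wx":0,"wy":0,"wz":0},{"tx":0,"ty":3,"tz":-52,"wx":0,"wy":0,"wz":0},{"tx":0,"ty":3,"tz":-54,"wx":0,"wy":0,"wz":0}]'
python3 -m pendant '[{"tx":0,"ty":0,"tz":-1,"wx":0,"wy":0,"wz":0},{"tx":0,"ty":0,"tz":-1,"wx":0,"wy":0,"wz":0},{"tx":0,"ty":0,"tz":-1,"wx":0,"wy":0,"wz":0}]'
```

```text
t: 5.45
eef_pos: [573.8, -279.9, 36.4]
tool_rot: [-0.0, 0.69, 0.724, 0.0]
contact_force: [0.4, 0.4, -0.5]
grip_width: 55.2
grasp_force: 53.2
t: 5.75
eef_pos: [574.0, -280.4, 36.2]
tool_rot: [0.001, 0.69, 0.724, 0.0]
contact_force: [-1.7, 1.5, 6.1]
grip_width: 55.7
grasp_force: 53.5
```

```bash

python3 -m pendant '[{"tx":0,"ty":0,"tz":0,"wx":0,"wy":0,"wz":0},{"tx":0,"ty":0,"tz":0,"wx":0,"wy":0,"wz":0},{"tx":0,"ty":0,"tz":0,"wx":0,"wy":0,"wz":0},{"tx":0,"ty":0,"tz":0,"wx":0,"wy":0,"wz":0}]' 0.9
python3 -m pendant '[{"tx":0,"ty":0,"tz":20,"wx":0,"wy":0,"wz":0},{"tx":0,"ty":0,"tz":50,"wx":0,"wy":0,"wz":0},{"tx":0,"ty":0,"tz":90,"wx":0,"wy":0,"wz":0},{"tx":0,"ty":0,"tz":130,"wx":0,"wy":0,"wz":0},{"tx":0,"ty":0,"tz":140,"wx":0,"wy":0,"wz":0}]'
python3 -c "
from h import *
print(manip.get_state()['joint_positions'])"
```

```text
t: 6.15
eef_pos: [573.5, -280.5, 35.2]
tool_rot: [0.0, 0.69, 0.724, -0.0]
contact_force: [0.5, -0.1, 0.3]
grip_width: 77.0
grasp_force: 0.0
t: 6.65
eef_pos: [575.1, -281.7, 179.9]
tool_rot: [0.003, 0.69, 0.724, 0.001]
contact_force: [0.2, -0.3, -0.1]
grip_width: 77.1
grasp_force: 0.0
[ 0.17349495  0.61300019  0.34680104  1.64280803 -0.24790889  0.92267912
  0.65880082]
```

```bash

python3 -m pendant '[{"tx":10,"ty":20,"tz":0,"wx":0,"wy":0,"wz":0.13},{"tx":20,"ty":40,"tz":0,"wx":0,"wy":0,"wz":0.26},{"tx":30,"ty":60,"tz":0,"wx":0,"wy":0,"wz":0.39},{"tx":40,"ty":75,"tz":0,"wx":0,"wy":0,"wz":0.52},{"tx":50,"ty":90,"tz":0,"wx":0,"wy":0,"wz":0.65}]' 0.6
python3 -m pendant '[{"tx":10,"ty":20,"tz":0,"wx":0,"wy":0,"wz":0.13},{"tx":20,"ty":40,"tz":0,"wx":0,"wy":0,"wz":0.26},{"tx":30,"ty":60,"tz":0,"wx":0,"wy":0,"wz":0.39},{"tx":36,"ty":70,"tz":0,"wx":0,"wy":0,"wz":0.52},{"tx":41,"ty":81,"tz":0,"wx":0,"wy":0,"wz":0.65}]'
python3 -m pendant '[{"tx":0,"ty":0,"tz":0,"wx":0,"wy":0,"wz":0.083},{"tx":0,"ty":0,"tz":0,"wx":0,"wy":0,"wz":0.083},{"tx":0,"ty":0,"tz":0,"wx":0,"wy":0,"wz":0.083}]'
python3 - <<'E'
from h import *
from m0 import rect
s=manip.get_state(); print(s['joint_positions'],s['eef_pos'])
p,d,c=grab('wrist'); save('w3.png',p); np.savez('wrist3.npz',p=p,d=d,c=c)
C=cloud(p,cv2.medianBlur(d,5),c); near=(abs(C[...,0]-666)<35)&(abs(C[...,1]+110)<35)
for lo,hi in((2,7),(10,36),(30,41),(44,70)):
    m=near&(C[...,2]>lo)&(C[...,2]<hi); 
    if m.sum()>8: print(lo,hi,m.sum(),rect(C[m][:,:2]),C[m].mean(0).round(1))
E
```

```text
t: 7.15
eef_pos: [623.7, -189.4, 174.7]
tool_rot: [-0.0, 0.42, 0.907, -0.0]
contact_force: [-0.2, -0.2, 0.0]
grip_width: 51.3
grasp_force: 0.0
t: 7.65
eef_pos: [664.7, -108.5, 174.5]
tool_rot: [-0.0, 0.108, 0.994, 0.0]
contact_force: [0.3, -1.6, -0.4]
grip_width: 51.1
grasp_force: 0.0
t: 7.95
eef_pos: [664.2, -109.9, 174.8]
tool_rot: [-0.0, 0.071, 0.997, -0.0]
contact_force: [0.2, -0.1, 0.0]
grip_width: 51.6
grasp_force: 0.0
[ 0.11671872  0.63983493 -0.03863237  1.53822672  0.02819813  0.96476832
  1.49740861] [ 664.22582572 -109.8674549   174.83771186]
2 7 1301 (array([ 669.3, -109. ]), array([47.2, 40. ], dtype=float32), -7.8) [ 662.5 -107.9    3.4]
10 36 132 (array([ 650.8, -106.3]), array([14.4, 13.8], dtype=float32), 82.4) [ 653.1 -106.6   23.7]
30 41 672 (array([ 663.5, -108.1]), array([39.1, 22.7], dtype=float32), -7.6) [ 667.3 -108.7   38.2]
44 70 404 (array([ 668.7, -108.9]), array([49.8,  3.6], dtype=float32), -8.2) [ 665.5 -108.4   59.5]
```

View pics/w3.png

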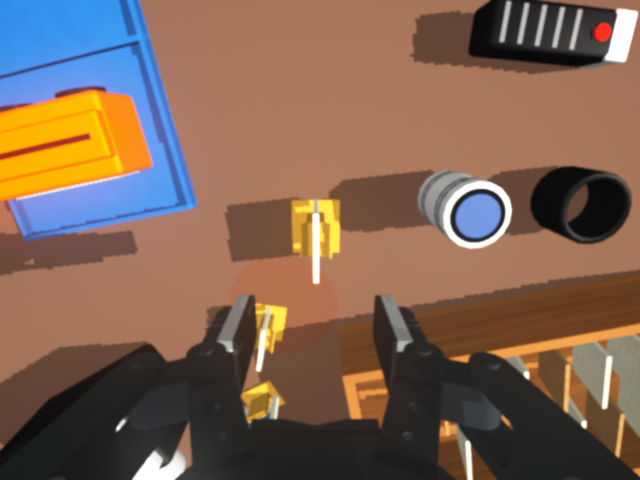

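The viewer stands in the blue tray at (75,150). The big clip (316,235) lies midway between the fingers; its foot measures 47 x 40 mm, so it is the largest.

```bash

python3 -m pendant '[{"tx":4,"ty":1,"tz":-30,"wx":0,"wy":0,"wz":0},{"tx":4,"ty":1,"tz":-70,"wx":0,"wy":0,"wz":0},{"tx":4,"ty":1,"tz":-110,"wx":0,"wy":0,"wz":0},{"tx":4,"ty":1,"tz":-136,"wx":0,"wy":0,"wz":0},{"tx":4,"ty":1,"tz":-146,"wx":0,"wy":0,"wz":0}]' 0.6 40
python3 -m pendant '[{"tx":0,"ty":0,"tz":0,"wx":0,"wy":0,"wz":0},{"tx":0,"ty":0,"tz":0,"wx":0,"wy":0,"wz":0},{"tx":0,"ty":0,"tz":0,"wx":0,"wy":0,"wz":0},{"tx":0,"ty":0,"tz":0,"wx":0,"wy":0,"wz":0},{"tx":0,"ty":0,"tz":0,"wx":0,"wy":0,"wz":0}]' 0 40
python3 -m pendant '[{"tx":0,"ty":0,"tz":0,"wx":0,"wy":0,"wz":0},{"tx":0,"ty":0,"tz":0,"wx":0,"wy":0,"wz":0},{"tx":0,"ty":0,"tz":0,"wx":0,"wy":0,"wz":0}]'
```

```text
t: 8.5
eef_pos: [666.7, -108.5, 26.2]
tool_rot: [-0.002, 0.071, 0.997, -0.0]
contact_force: [-0.6, 0.3, 0.3]
grip_width: 51.3
grasp_force: 0.0
t: 9.0
eef_pos: [669.7, -108.6, 31.2]
tool_rot: [0.002, 0.07, 0.998, -0.0]
contact_force: [0.4, 0.0, 7.1]
grip_width: 13.3
grasp_force: 39.8
t: 9.3
eef_pos: [669.7, -108.6, 31.2]
tool_rot: [0.002, 0.07, 0.998, -0.0]
contact_force: [0.1, 1.0, 8.1]
grip_width: 13.4
grasp_force: 39.8
```

```bash

python3 -m pendant '[{"tx":0,"ty":0,"tz":15,"wx":0,"wy":0,"wz":0},{"tx":0,"ty":0,"tz":40,"wx":0,"wy":0,"wz":0},{"tx":0,"ty":0,"tz":75,"wx":0,"wy":0,"wz":0},{"tx":0,"ty":0,"tz":105,"wx":0,"wy":0,"wz":0},{"tx":-22,"ty":-18,"tz":110,"wx":0,"wy":0,"wz":0}]'
python3 -m pendant '[{"tx":-32,"ty":-26,"tz":0,"wx":0,"wy":0,"wz":0},{"tx":-64,"ty":-52,"tz":0,"wx":0,"wy":0,"wz":0},{"tx":-96,"ty":-78,"tz":0,"wx":0,"wy":0,"wz":0},{"tx":-128,"ty":-104,"tz":0,"wx":0,"wy":0,"wz":0},{"tx":-160,"ty":-130,"tz":0,"wx":0,"wy":0,"wz":0}]'
python3 -m pendant '[{"tx":-25,"ty":-20,"tz":0,"wx":0,"wy":0,"wz":0},{"tx":-40,"ty":-32,"tz":0,"wx":0,"wy":0,"wz":0},{"tx":-40,"ty":-32,"tz":-30,"wx":0,"wy":0,"wz":0},{"tx":-40,"ty":-32,"tz":-50,"wx":0,"wy":0,"wz":0},{"tx":-40,"ty":-32,"tz":-60,"wx":0,"wy":0,"wz":0}]'
python3 - <<'E'
from h import *
p,d,c=grab('side'); save('s4.png',p); s=manip.get_state(); print(s['eef_pos'],s['grip_width'],s['joint_positions'][-1])
E
```

```text
t: 9.8
eef_pos: [650.9, -123.1, 144.7]
tool_rot: [0.005, 0.068, 0.998, 0.001]
contact_force: [0.5, -1.1, -0.7]
grip_width: 13.8
grasp_force: 39.0
t: 10.3
eef_pos: [485.4, -257.3, 140.7]
tool_rot: [0.001, 0.07, 0.998, -0.0]
contact_force: [-0.7, -1.9, -0.5]
grip_width: 13.5
grasp_force: 39.0
t: 10.8
eef_pos: [446.0, -288.3, 79.0]
tool_rot: [-0.0, 0.07, 0.998, 0.0]
contact_force: [-0.2, -0.4, -1.4]
grip_width: 13.4
grasp_force: 39.0
[ 445.95258495 -287.98907826   78.06349845] 13.092564450824092 1.8548518510210488
```

View pics/s4.png

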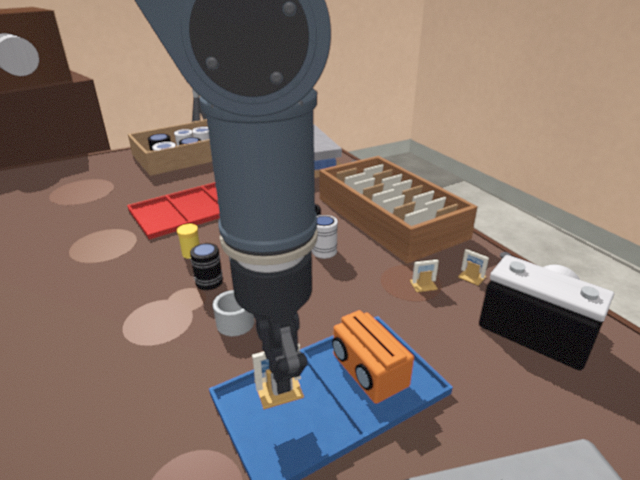

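The clip is held level at (278,380) over the near blue compartment, and the viewer stands at (372,355) in the other one.

```bash

python3 -m pendant '[{"tx":1,"ty":0,"tz":-15,"wx":0,"wy":0,"wz":0},{"tx":1,"ty":0,"tz":-28,"wx":0,"wy":0,"wz":0},{"tx":1,"ty":0,"tz":-36,"wx":0,"wy":0,"wz":0},{"tx":1,"ty":0,"tz":-40,"wx":0,"wy":0,"wz":0},{"tx":1,"ty":0,"tz":-42,"wx":0,"wy":0,"wz":0}]'
python3 -m pendant '[{"tx":0,"ty":0,"tz":-1,"wx":0,"wy":0,"wz":0},{"tx":0,"ty":0,"tz":-1,"wx":0,"wy":0,"wz":0}]'
```

```text
t: 11.35
eef_pos: [447.6, -288.3, 37.2]
tool_rot: [-0.0, 0.07, 0.998, 0.0]
contact_force: [0.6, -0.8, 0.5]
grip_width: 13.2
grasp_force: 39.0
t: 11.55
eef_pos: [447.7, -288.4, 36.5]
tool_rot: [0.0, 0.07, 0.998, -0.0]
contact_force: [0.7, 0.6, -0.7]
grip_width: 13.3
grasp_force: 39.0
```

```bash

python3 -m pendant '[{"tx":0,"ty":0,"tz":-1,"wx":0,"wy":0,"wz":0},{"tx":0,"ty":0,"tz":-1,"wx":0,"wy":0,"wz":0}]'
python3 -m pendant '[{"tx":0,"ty":0,"tz":0,"wx":0,"wy":0,"wz":0},{"tx":0,"ty":0,"tz":0,"wx":0,"wy":0,"wz":0},{"tx":0,"ty":0,"tz":0,"wx":0,"wy":0,"wz":0},{"tx":0,"ty":0,"tz":0,"wx":0,"wy":0,"wz":0}]' 0.6
python3 -m pendant '[{"tx":0,"ty":0,"tz":15,"wx":0,"wy":0,"wz":0},{"tx":0,"ty":0,"tz":45,"wx":0,"wy":0,"wz":0},{"tx":0,"ty":0,"tz":85,"wx":0,"wy":0,"wz":0},{"tx":0,"ty":0,"tz":125,"wx":0,"wy":0,"wz":0},{"tx":0,"ty":0,"tz":145,"wx":0,"wy":0,"wz":0}]' 0.6
python3 - <<'E'
from h import *
from m0 import rect
p,d,c=grab('side'); C=cloud(p,cv2.medianBlur(d,3),c); save('s5.png',p)
for n,x,y,z in(('clip',448,-289,(50,80)),('viewer',574,-281,(54,80))):
    m=(abs(C[...,0]-x)<45)&(abs(C[...,1]-y)<60)&(C[...,2]>z[0])&(C[...,2]<z[1]); X=C[m]; print(n,rect(X[:,:2]),np.percentile(X[:,2],[50,97]))
print(manip.get_state()['eef_pos'])
p,d,c=grab('wrist'); C=cloud(p,cv2.medianBlur(d,5),c); save('w5.png',p)
for n,x,y,z in(('clip',448,-289,(50,80)),('foot',448,-289,(6,12)),('viewer',574,-281,(54,80))):
    m=(abs(C[...,0]-x)<45)&(abs(C[...,1]-y)<60)&(C[...,2]>z[0])&(C[...,2]<z[1]); X=C[m]; 
    if len(X): print(n,rect(X[:,:2]),np.percentile(X[:,2],[50,97]))
E
```

```text
t: 11.75
eef_pos: [447.6, -288.4, 35.5]
tool_rot: [0.0, 0.07, 0.998, -0.0]
contact_force: [0.1, 0.2, -0.7]
grip_width: 13.1
grasp_force: 39.0
t: 12.15
eef_pos: [447.6, -288.4, 35.3]
tool_rot: [0.0, 0.07, 0.998, -0.0]
contact_force: [0.5, -0.3, 0.1]
grip_width: 51.4
grasp_force: 0.0
t: 12.65
eef_pos: [448.4, -288.9, 183.6]
tool_rot: [0.002, 0.07, 0.998, -0.001]
contact_force: [-0.5, 0.9, -0.3]
grip_width: 51.2
grasp_force: 0.0
clip (array([ 446.9, -289. ]), array([50.3,  5.2], dtype=float32), -8.2) [59.58227406 65.40829664]
viewer (array([ 574.1, -280.5]), array([96.4, 55.3], dtype=float32), -87.7) [63.48106142 65.16807509]
[ 449.17129377 -289.39692233  185.4810585 ]
clip (array([ 447.1, -287.5]), array([50.3,  2.9], dtype=float32), -8.1) [64.02227084 64.57781892]
foot (array([ 447.6, -287.5]), array([47.7, 40. ], dtype=float32), -7.8) [7.38155297 8.44719019]
viewer (array([ 575.4, -287.7]), array([78. , 54.2], dtype=float32), -87.0) [63.20375353 64.15903225]
```

View pics/w5.png

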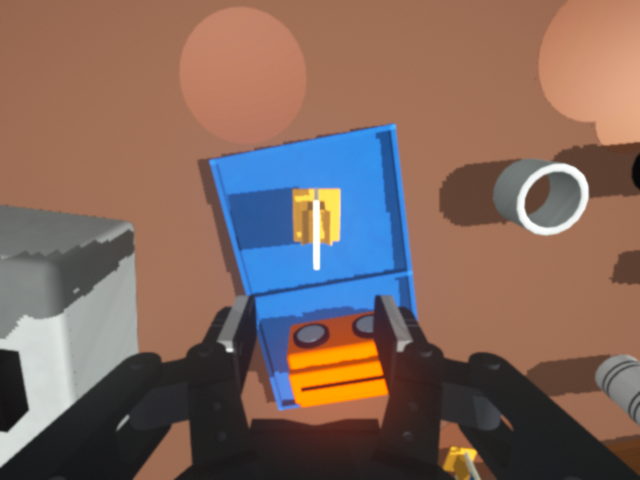

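The blue tray is complete: clip (316,220) and viewer (340,358) are standing in separate compartments with tops at ~64.5 mm, as they must be. Now the chrome tube.

```bash

python3 -m pendant '[{"tx":1,"ty":36,"tz":0,"wx":0,"wy":0,"wz":0},{"tx":2,"ty":76,"tz":0,"wx":0,"wy":0,"wz":0},{"tx":3,"ty":116,"tz":0,"wx":0,"wy":0,"wz":0},{"tx":4,"ty":156,"tz":0,"wx":0,"wy":0,"wz":0},{"tx":4,"ty":181,"tz":0,"wx":0,"wy":0,"wz":0}]' 1 50
python3 -m pendant '[{"tx":0,"ty":0,"tz":-35,"wx":0,"wy":0,"wz":0},{"tx":0,"ty":0,"tz":-70,"wx":0,"wy":0,"wz":0},{"tx":0,"ty":0,"tz":-70,"wx":0,"wy":0,"wz":0},{"tx":0,"ty":0,"tz":-70,"wx":0,"wy":0,"wz":0}]'
python3 - <<'E'
from h import *
from m0 import rect
print(manip.get_state()['eef_pos'])
p,d,c=grab('wrist'); C=cloud(p,cv2.medianBlur(d,5),c); m=(abs(C[...,0]-451)<45)&(abs(C[...,1]+107)<45)&(C[...,2]>34)&(C[...,2]<48); X=C[m]; print(rect(X[:,:2]),np.percentile(X[:,2],[5,50,95]))
E
```

```text
t: 13.25
eef_pos: [450.9, -104.3, 179.4]
tool_rot: [-0.001, 0.069, 0.998, 0.0]
contact_force: [0.9, 0.4, -0.4]
grip_width: 85.5
grasp_force: 0.0
t: 13.65
eef_pos: [450.9, -107.3, 109.9]
tool_rot: [-0.001, 0.07, 0.998, 0.0]
contact_force: [0.3, -0.4, 0.2]
grip_width: 85.5
grasp_force: 0.0
[ 450.87608338 -107.32592595  109.94749491]
(array([ 451.6, -106.4]), array([55., 55.], dtype=float32), -42.3) [35.72718191 39.13159323 39.5851455 ]
```

```bash

python3 -m pendant '[{"tx":1,"ty":1,"tz":-30,"wx":0,"wy":0,"wz":0},{"tx":1,"ty":1,"tz":-55,"wx":0,"wy":0,"wz":0},{"tx":1,"ty":1,"tz":-75,"wx":0,"wy":0,"wz":0},{"tx":1,"ty":1,"tz":-83,"wx":0,"wy":0,"wz":0},{"tx":1,"ty":1,"tz":-83,"wx":0,"wy":0,"wz":0}]'
python3 -m pendant '[{"tx":0,"ty":0,"tz":0,"wx":0,"wy":0,"wz":0},{"tx":0,"ty":0,"tz":0,"wx":0,"wy":0,"wz":0},{"tx":0,"ty":0,"tz":0,"wx":0,"wy":0,"wz":0},{"tx":0,"ty":0,"tz":0,"wx":0,"wy":0,"wz":0},{"tx":0,"ty":0,"tz":0,"wx":0,"wy":0,"wz":0}]' 0 50
python3 -m pendant '[{"tx":0,"ty":0,"tz":0,"wx":0,"wy":0,"wz":0},{"tx":0,"ty":0,"tz":0,"wx":0,"wy":0,"wz":0}]'
python3 -m pendant '[{"tx":0,"ty":0,"tz":15,"wx":0,"wy":0,"wz":0},{"tx":0,"ty":0,"tz":40,"wx":0,"wy":0,"wz":0},{"tx":0,"ty":0,"tz":75,"wx":0,"wy":0,"wz":0},{"tx":0,"ty":0,"tz":105,"wx":0,"wy":0,"wz":0},{"tx":0,"ty":0,"tz":120,"wx":0,"wy":0,"wz":0}]'
```

```text
t: 14.2
eef_pos: [452.8, -106.6, 27.6]
tool_rot: [-0.0, 0.07, 0.998, -0.0]
contact_force: [0.4, -0.1, 0.8]
grip_width: 85.5
grasp_force: 0.0
t: 14.7
eef_pos: [453.2, -106.6, 28.7]
tool_rot: [0.001, 0.07, 0.998, -0.0]
contact_force: [-0.4, -0.3, 12.2]
grip_width: 54.4
grasp_force: 50.6
t: 14.9
eef_pos: [453.3, -106.6, 28.7]
tool_rot: [0.001, 0.07, 0.998, -0.0]
contact_force: [-2.4, 0.8, 12.4]
grip_width: 54.2
grasp_force: 50.6
t: 15.4
eef_pos: [453.4, -106.6, 150.5]
tool_rot: [0.002, 0.07, 0.998, -0.0]
contact_force: [0.9, 0.2, -1.4]
grip_width: 54.3
grasp_force: 53.2
```

```bash

python3 -m pendant '[{"tx":6,"ty":30,"tz":0,"wx":0,"wy":0,"wz":0.02},{"tx":10,"ty":70,"tz":0,"wx":0,"wy":0,"wz":0.05},{"tx":12,"ty":110,"tz":0,"wx":0,"wy":0,"wz":0.08},{"tx":12,"ty":150,"tz":0,"wx":0,"wy":0,"wz":0.11},{"tx":10,"ty":190,"tz":0,"wx":0,"wy":0,"wz":0.14}]'
python3 -m pendant '[{"tx":-8,"ty":40,"tz":0,"wx":0,"wy":0,"wz":0.03},{"tx":-18,"ty":80,"tz":0,"wx":0,"wy":0,"wz":0.06},{"tx":-28,"ty":120,"tz":0,"wx":0,"wy":0,"wz":0.09},{"tx":-38,"ty":160,"tz":0,"wx":0,"wy":0,"wz":0.11},{"tx":-46,"ty":194,"tz":0,"wx":0,"wy":0,"wz":0.117}]'
python3 -m pendant '[{"tx":0,"ty":1,"tz":-25,"wx":0,"wy":0,"wz":0},{"tx":0,"ty":1,"tz":-50,"wx":0,"wy":0,"wz":0},{"tx":0,"ty":1,"tz":-70,"wx":0,"wy":0,"wz":0},{"tx":0,"ty":1,"tz":-80,"wx":0,"wy":0,"wz":0},{"tx":0,"ty":1,"tz":-80,"wx":0,"wy":0,"wz":0}]'
python3 - <<'E'
from h import *
from m0 import rect
print(manip.get_state()['eef_pos'])
p,d,c=grab('wrist'); C=cloud(p,cv2.medianBlur(d,5),c); h=cv2.cvtColor(p,cv2.COLOR_RGB2HSV); save('w6.png',p)
m=((h[...,0]<6)|(h[...,0]>174))&(h[...,1]>200)&(h[...,2]>60)&(C[...,2]>9.5)&(C[...,2]<16); X=C[m]; print(rect(X[:,:2]),np.percentile(X[:,2],[5,50,95]))
E
```

```text
t: 15.9
eef_pos: [462.6, 85.2, 148.1]
tool_rot: [0.001, -0.001, 1.0, 0.0]
contact_force: [0.4, 0.6, -0.1]
grip_width: 54.1
grasp_force: 53.1
t: 16.4
eef_pos: [415.7, 279.9, 148.2]
tool_rot: [0.0, -0.059, 0.998, 0.0]
contact_force: [0.3, -0.2, -1.2]
grip_width: 54.3
grasp_force: 53.1
t: 16.9
eef_pos: [416.1, 278.3, 66.8]
tool_rot: [-0.001, -0.059, 0.998, -0.001]
contact_force: [0.8, 0.8, -0.6]
grip_width: 54.1
grasp_force: 53.2
[416.10045382 278.25889064  66.76845016]
(array([416.3, 279.2]), array([151.2,  87.8], dtype=float32), -83.7) [10.36350908 11.37786231 11.75418604]
```

View pics/w6.png

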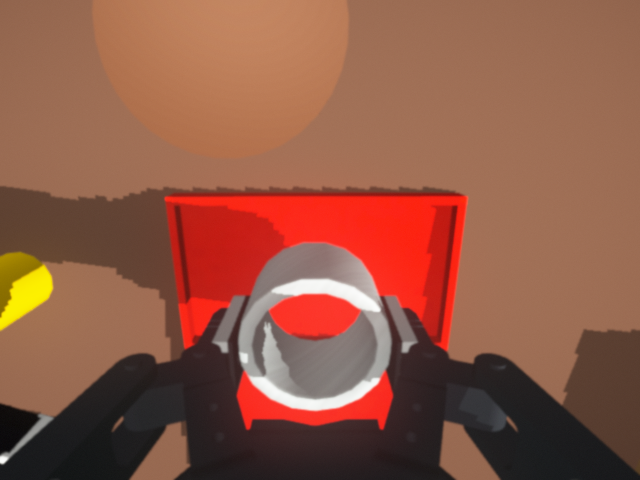

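The tube (315,335) is level between the pads, and the near red compartment's rim measures 88 x 151 mm centred at (416,279), right under it. I lower and release it.

```bash

python3 -m pendant '[{"tx":0,"ty":1,"tz":-12,"wx":0,"wy":0,"wz":0},{"tx":0,"ty":1,"tz":-22,"wx":0,"wy":0,"wz":0},{"tx":0,"ty":1,"tz":-29,"wx":0,"wy":0,"wz":0},{"tx":0,"ty":1,"tz":-32,"wx":0,"wy":0,"wz":0},{"tx":0,"ty":1,"tz":-34,"wx":0,"wy":0,"wz":0}]'
python3 -m pendant '[{"tx":0,"ty":0,"tz":0,"wx":0,"wy":0,"wz":0},{"tx":0,"ty":0,"tz":0,"wx":0,"wy":0,"wz":0}]'
python3 -m pendant '[{"tx":0,"ty":0,"tz":0,"wx":0,"wy":0,"wz":0},{"tx":0,"ty":0,"tz":0,"wx":0,"wy":0,"wz":0},{"tx":0,"ty":0,"tz":0,"wx":0,"wy":0,"wz":0},{"tx":0,"ty":0,"tz":0,"wx":0,"wy":0,"wz":0}]' 0.95
python3 -m pendant '[{"tx":0,"ty":0,"tz":15,"wx":0,"wy":0,"wz":0},{"tx":0,"ty":0,"tz":45,"wx":0,"wy":0,"wz":0},{"tx":0,"ty":0,"tz":85,"wx":0,"wy":0,"wz":0},{"tx":0,"ty":0,"tz":125,"wx":0,"wy":0,"wz":0},{"tx":0,"ty":0,"tz":145,"wx":0,"wy":0,"wz":0}]'
python3 -c "
from h import *
from m0 import rect
print(manip.get_state()['eef_pos'])
p,d,c=grab('wrist'); C=cloud(p,cv2.medianBlur(d,5),c); m=(abs(C[...,0]-416)<45)&(abs(C[...,1]-279)<45)&(C[...,2]>36)&(C[...,2]<60); X=C[m]; print(rect(X[:,:2]),np.percentile(X[:,2],[5,50,95]))"
```

```text
t: 17.45
eef_pos: [416.4, 279.5, 32.9]
tool_rot: [-0.0, -0.059, 0.998, -0.0]
contact_force: [0.1, 0.4, 0.8]
grip_width: 54.0
grasp_force: 53.2
t: 17.65
eef_pos: [416.7, 279.7, 33.4]
tool_rot: [0.0, -0.059, 0.998, 0.0]
contact_force: [-0.2, 0.8, -0.9]
grip_width: 54.2
grasp_force: 53.2
t: 18.05
eef_pos: [416.6, 279.7, 33.4]
tool_rot: [0.0, -0.059, 0.998, 0.0]
contact_force: [0.1, 0.4, 0.2]
grip_width: 81.2
grasp_force: 0.0
t: 18.55
eef_pos: [417.3, 280.2, 181.5]
tool_rot: [0.002, -0.059, 0.998, 0.001]
contact_force: [0.9, -0.8, 0.4]
grip_width: 81.4
grasp_force: 0.0
[417.25342543 280.192392   181.46366672]
(array([414.8, 279.8]), array([54.8, 54.7], dtype=float32), -36.5) [37.81276815 42.99972728 43.54720283]
```

```bash

python3 -m pendant '[{"tx":27,"ty":-31,"tz":0,"wx":0,"wy":0,"wz":0},{"tx":54,"ty":-62,"tz":0,"wx":0,"wy":0,"wz":0},{"tx":81,"ty":-93,"tz":0,"wx":0,"wy":0,"wz":0},{"tx":108,"ty":-124,"tz":0,"wx":0,"wy":0,"wz":0},{"tx":135,"ty":-155,"tz":0,"wx":0,"wy":0,"wz":0}]' 1
python3 -m pendant '[{"tx":27,"ty":-31,"tz":0,"wx":0,"wy":0,"wz":0},{"tx":54,"ty":-62,"tz":0,"wx":0,"wy":0,"wz":0},{"tx":81,"ty":-93,"tz":0,"wx":0,"wy":0,"wz":0},{"tx":108,"ty":-124,"tz":-20,"wx":0,"wy":0,"wz":0},{"tx":108,"ty":-124,"tz":-40,"wx":0,"wy":0,"wz":0}]' 1
python3 -c "
from h import *
from m0 import rect
print(manip.get_state()['eef_pos'])
p,d,c=grab('wrist'); C=cloud(p,cv2.medianBlur(d,5),c); m=(abs(C[...,0]-659)<45)&(abs(C[...,1]-0)<45)&(C[...,2]>59)&(C[...,2]<70); X=C[m]; print(rect(X[:,:2]),np.percentile(X[:,2],[5,50,95]))"
```

```text
t: 19.1
eef_pos: [552.3, 123.2, 178.1]
tool_rot: [-0.0, -0.059, 0.998, -0.0]
contact_force: [0.6, 0.4, -0.1]
grip_width: 85.4
grasp_force: 0.0
t: 19.6
eef_pos: [662.6, -6.4, 137.5]
tool_rot: [0.001, -0.055, 0.998, -0.002]
contact_force: [-1.0, -0.1, -1.4]
grip_width: 85.2
grasp_force: 0.0
[662.55895337  -6.40840297 137.47216798]
(array([659.7,   1. ]), array([45.2, 45. ], dtype=float32), 8.0) [62.56883583 64.17505449 64.73152068]
```

```bash

python3 -m pendant '[{"tx":0,"ty":0,"tz":-5,"wx":0,"wy":0,"wz":0},{"tx":0,"ty":0,"tz":-35,"wx":0,"wy":0,"wz":0},{"tx":0,"ty":0,"tz":-70,"wx":0,"wy":0,"wz":0},{"tx":0,"ty":0,"tz":-95,"wx":0,"wy":0,"wz":0},{"tx":0,"ty":0,"tz":-103,"wx":0,"wy":0,"wz":0}]'
python3 -m pendant '[{"tx":0,"ty":0,"tz":0,"wx":0,"wy":0,"wz":0},{"tx":0,"ty":0,"tz":0,"wx":0,"wy":0,"wz":0},{"tx":0,"ty":0,"tz":0,"wx":0,"wy":0,"wz":0},{"tx":0,"ty":0,"tz":0,"wx":0,"wy":0,"wz":0},{"tx":0,"ty":0,"tz":0,"wx":0,"wy":0,"wz":0}]' 0 60
python3 -m pendant '[{"tx":0,"ty":0,"tz":0,"wx":0,"wy":0,"wz":0},{"tx":0,"ty":0,"tz":0,"wx":0,"wy":0,"wz":0}]'
python3 -m pendant '[{"tx":0,"ty":0,"tz":15,"wx":0,"wy":0,"wz":0},{"tx":0,"ty":0,"tz":40,"wx":0,"wy":0,"wz":0},{"tx":0,"ty":0,"tz":75,"wx":0,"wy":0,"wz":0},{"tx":0,"ty":0,"tz":105,"wx":0,"wy":0,"wz":0},{"tx":0,"ty":0,"tz":120,"wx":0,"wy":0,"wz":0}]'
```

```text
t: 20.15
eef_pos: [657.9, 2.3, 33.6]
tool_rot: [-0.002, -0.06, 0.998, 0.0]
contact_force: [-0.2, 0.3, 0.1]
grip_width: 84.9
grasp_force: 0.0
t: 20.65
eef_pos: [660.7, 0.9, 37.5]
tool_rot: [0.002, -0.059, 0.998, 0.0]
contact_force: [-0.9, 0.2, 6.7]
grip_width: 44.3
grasp_force: 61.2
t: 20.85
eef_pos: [660.7, 0.9, 37.5]
tool_rot: [0.002, -0.059, 0.998, 0.0]
contact_force: [-1.1, 1.3, 5.5]
grip_width: 44.9
grasp_force: 61.2
t: 21.35
eef_pos: [660.8, 0.6, 160.0]
tool_rot: [0.002, -0.058, 0.998, -0.0]
contact_force: [0.2, 0.1, -1.7]
grip_width: 44.7
grasp_force: 61.6
```

```bash

python3 -m pendant '[{"tx":-16,"ty":29,"tz":0,"wx":0,"wy":0,"wz":0},{"tx":-36,"ty":65,"tz":0,"wx":0,"wy":0,"wz":0},{"tx":-58,"ty":104,"tz":0,"wx":0,"wy":0,"wz":0},{"tx":-80,"ty":143,"tz":0,"wx":0,"wy":0,"wz":0},{"tx":-102,"ty":182,"tz":0,"wx":0,"wy":0,"wz":0}]'
python3 -m pendant '[{"tx":-22,"ty":39,"tz":0,"wx":0,"wy":0,"wz":0},{"tx":-42,"ty":76,"tz":0,"wx":0,"wy":0,"wz":0},{"tx":-58,"ty":106,"tz":0,"wx":0,"wy":0,"wz":0},{"tx":-58,"ty":106,"tz":-30,"wx":0,"wy":0,"wz":0},{"tx":-58,"ty":106,"tz":-60,"wx":0,"wy":0,"wz":0}]'
python3 -m pendant '[{"tx":0,"ty":0,"tz":-15,"wx":0,"wy":0,"wz":0},{"tx":0,"ty":0,"tz":-25,"wx":0,"wy":0,"wz":0},{"tx":0,"ty":0,"tz":-25,"wx":0,"wy":0,"wz":0}]'
```

```text
t: 21.85
eef_pos: [556.7, 183.9, 156.9]
tool_rot: [0.001, -0.058, 0.998, 0.0]
contact_force: [0.5, 0.4, -1.4]
grip_width: 44.9
grasp_force: 61.6
t: 22.35
eef_pos: [499.6, 290.8, 97.0]
tool_rot: [0.002, -0.06, 0.998, 0.001]
contact_force: [0.4, -1.4, -1.9]
grip_width: 44.6
grasp_force: 61.6
t: 22.65
eef_pos: [499.3, 288.4, 70.2]
tool_rot: [-0.0, -0.059, 0.998, -0.0]
contact_force: [-0.2, -0.4, -1.9]
grip_width: 44.9
grasp_force: 61.6
```

```bash

python3 -m pendant '[{"tx":0,"ty":0,"tz":-12,"wx":0,"wy":0,"wz":0},{"tx":0,"ty":0,"tz":-20,"wx":0,"wy":0,"wz":0},{"tx":0,"ty":0,"tz":-25,"wx":0,"wy":0,"wz":0},{"tx":0,"ty":0,"tz":-28,"wx":0,"wy":0,"wz":0},{"tx":0,"ty":0,"tz":-29,"wx":0,"wy":0,"wz":0}]'
python3 -m pendant '[{"tx":0,"ty":0,"tz":0,"wx":0,"wy":0,"wz":0},{"tx":0,"ty":0,"tz":0,"wx":0,"wy":0,"wz":0}]'
python3 -m pendant '[{"tx":0,"ty":0,"tz":0,"wx":0,"wy":0,"wz":0},{"tx":0,"ty":0,"tz":0,"wx":0,"wy":0,"wz":0},{"tx":0,"ty":0,"tz":0,"wx":0,"wy":0,"wz":0},{"tx":0,"ty":0,"tz":0,"wx":0,"wy":0,"wz":0}]' 0.85
python3 -m pendant '[{"tx":0,"ty":0,"tz":15,"wx":0,"wy":0,"wz":0},{"tx":0,"ty":0,"tz":45,"wx":0,"wy":0,"wz":0},{"tx":0,"ty":0,"tz":85,"wx":0,"wy":0,"wz":0},{"tx":0,"ty":0,"tz":125,"wx":0,"wy":0,"wz":0},{"tx":0,"ty":0,"tz":145,"wx":0,"wy":0,"wz":0}]'
python3 -c "
from h import *
from m0 import rect
print(manip.get_state()['eef_pos'],manip.get_state()['joint_positions'])
p,d,c=grab('wrist'); C=cloud(p,cv2.medianBlur(d,5),c); m=(abs(C[...,0]-499)<45)&(abs(C[...,1]-288)<45)&(C[...,2]>62)&(C[...,2]<75); X=C[m]; print(rect(X[:,:2]),np.percentile(X[:,2],[5,50,95]))"
```

```text
t: 23.15
eef_pos: [499.4, 288.5, 41.4]
tool_rot: [-0.0, -0.059, 0.998, -0.0]
contact_force: [-3.4, -2.4, 11.1]
grip_width: 45.0
grasp_force: 62.6
t: 23.35
eef_pos: [499.7, 288.7, 41.5]
tool_rot: [0.0, -0.059, 0.998, 0.0]
contact_force: [-0.8, 0.3, -1.0]
grip_width: 44.6
grasp_force: 61.8
t: 23.75
eef_pos: [499.7, 288.7, 41.4]
tool_rot: [0.0, -0.059, 0.998, 0.0]
contact_force: [-0.4, 0.4, 0.1]
grip_width: 72.8
grasp_force: 0.0
t: 24.25
eef_pos: [500.5, 289.2, 189.8]
tool_rot: [0.002, -0.059, 0.998, 0.001]
contact_force: [1.7, 0.3, 0.6]
grip_width: 72.3
grasp_force: 0.0
[500.456547   289.23917793 189.76884371] [-0.51179217  0.4944377  -0.14041542  1.78426623  0.08766074  0.86477545
  0.99562415]
(array([498.9, 289.1]), array([45.5, 44.8], dtype=float32), 6.6) [66.43855909 68.16731971 68.69757111]
```

```bash

python3 -m pendant '[{"tx":4,"ty":-16,"tz":0,"wx":0,"wy":0,"wz":-0.135},{"tx":8,"ty":-32,"tz":0,"wx":0,"wy":0,"wz":-0.27},{"tx":12,"ty":-48,"tz":0,"wx":0,"wy":0,"wz":-0.405},{"tx":16,"ty":-64,"tz":0,"wx":0,"wy":0,"wz":-0.54},{"tx":20,"ty":-80,"tz":0,"wx":0,"wy":0,"wz":-0.675}]' 0.8
python3 -m pendant '[{"tx":4,"ty":-16,"tz":0,"wx":0,"wy":0,"wz":-0.135},{"tx":8,"ty":-32,"tz":0,"wx":0,"wy":0,"wz":-0.27},{"tx":12,"ty":-48,"tz":0,"wx":0,"wy":0,"wz":-0.405},{"tx":16,"ty":-64,"tz":0,"wx":0,"wy":0,"wz":-0.54},{"tx":20,"ty":-80,"tz":0,"wx":0,"wy":0,"wz":-0.675}]'
python3 -m pendant '[{"tx":3,"ty":-20,"tz":0,"wx":0,"wy":0,"wz":-0.135},{"tx":6,"ty":-40,"tz":0,"wx":0,"wy":0,"wz":-0.27},{"tx":8,"ty":-56,"tz":-20,"wx":0,"wy":0,"wz":-0.405},{"tx":8,"ty":-56,"tz":-50,"wx":0,"wy":0,"wz":-0.54},{"tx":8,"ty":-56,"tz":-60,"wx":0,"wy":0,"wz":-0.549}]'
python3 -m pendant '[{"tx":0,"ty":0,"tz":0,"wx":0,"wy":0,"wz":0},{"tx":0,"ty":0,"tz":0,"wx":0,"wy":0,"wz":0}]'
python3 -c "
from h import *
from m0 import rect
print(manip.get_state()['eef_pos'])
p,d,c=grab('wrist'); C=cloud(p,cv2.medianBlur(d,5),c); m=(abs(C[...,0]-548)<55)&(abs(C[...,1]-73)<65)&(C[...,2]>30)&(C[...,2]<45); X=C[m]; print(rect(X[:,:2]),np.percentile(X[:,2],[5,50,95]))"
```

```text
t: 24.8
eef_pos: [519.5, 207.9, 186.1]
tool_rot: [-0.0, 0.278, 0.961, -0.0]
contact_force: [0.2, -0.1, 0.1]
grip_width: 68.3
grasp_force: 0.0
t: 25.3
eef_pos: [539.5, 128.0, 186.1]
tool_rot: [-0.0, 0.58, 0.814, -0.0]
contact_force: [-0.2, 1.8, -0.5]
grip_width: 68.1
grasp_force: 0.0
t: 25.8
eef_pos: [546.2, 72.3, 124.0]
tool_rot: [-0.001, 0.779, 0.628, -0.002]
contact_force: [-0.3, 2.0, -0.9]
grip_width: 68.3
grasp_force: 0.0
t: 26.0
eef_pos: [547.8, 73.1, 126.8]
tool_rot: [-0.0, 0.776, 0.63, 0.0]
contact_force: [0.8, -1.5, 0.4]
grip_width: 68.2
grasp_force: 0.0
[547.82379461  73.0612371  126.83267608]
(array([549.6,  72.7]), array([97.4, 32.1], dtype=float32), 77.8) [33.64218646 35.44696116 36.24545239]
```

```bash

python3 -m pendant '[{"tx":2,"ty":0,"tz":-30,"wx":0,"wy":0,"wz":0},{"tx":2,"ty":0,"tz":-65,"wx":0,"wy":0,"wz":0},{"tx":2,"ty":0,"tz":-88,"wx":0,"wy":0,"wz":0},{"tx":2,"ty":0,"tz":-100,"wx":0,"wy":0,"wz":0},{"tx":2,"ty":0,"tz":-100,"wx":0,"wy":0,"wz":0}]'
python3 -m pendant '[{"tx":0,"ty":0,"tz":0,"wx":0,"wy":0,"wz":0},{"tx":0,"ty":0,"tz":0,"wx":0,"wy":0,"wz":0},{"tx":0,"ty":0,"tz":0,"wx":0,"wy":0,"wz":0},{"tx":0,"ty":0,"tz":0,"wx":0,"wy":0,"wz":0},{"tx":0,"ty":0,"tz":0,"wx":0,"wy":0,"wz":0}]' 0 60
python3 -m pendant '[{"tx":0,"ty":0,"tz":0,"wx":0,"wy":0,"wz":0},{"tx":0,"ty":0,"tz":0,"wx":0,"wy":0,"wz":0}]'
python3 -m pendant '[{"tx":0,"ty":0,"tz":15,"wx":0,"wy":0,"wz":0},{"tx":0,"ty":0,"tz":40,"wx":0,"wy":0,"wz":0},{"tx":0,"ty":0,"tz":75,"wx":0,"wy":0,"wz":0},{"tx":0,"ty":0,"tz":105,"wx":0,"wy":0,"wz":0},{"tx":0,"ty":0,"tz":120,"wx":0,"wy":0,"wz":0}]'
```

```text
t: 26.55
eef_pos: [549.4, 72.8, 25.9]
tool_rot: [-0.0, 0.777, 0.629, -0.0]
contact_force: [0.1, -0.1, -1.4]
grip_width: 68.7
grasp_force: 0.0
t: 27.05
eef_pos: [550.4, 72.8, 27.8]
tool_rot: [0.0, 0.778, 0.629, 0.001]
contact_force: [-0.8, 0.7, 6.6]
grip_width: 31.1
grasp_force: 60.2
t: 27.25
eef_pos: [550.3, 72.8, 27.7]
tool_rot: [0.0, 0.778, 0.629, 0.001]
contact_force: [-0.1, 1.0, 6.8]
grip_width: 31.3
grasp_force: 60.2
t: 27.75
eef_pos: [550.5, 72.7, 149.6]
tool_rot: [0.001, 0.778, 0.629, 0.002]
contact_force: [0.2, -0.3, -1.0]
grip_width: 31.1
grasp_force: 59.7
```

```bash

python3 -m pendant '[{"tx":5,"ty":36,"tz":0,"wx":0,"wy":0,"wz":0.06},{"tx":11,"ty":76,"tz":0,"wx":0,"wy":0,"wz":0.12},{"tx":17,"ty":116,"tz":0,"wx":0,"wy":0,"wz":0.18},{"tx":23,"ty":156,"tz":0,"wx":0,"wy":0,"wz":0.24},{"tx":28,"ty":192,"tz":0,"wx":0,"wy":0,"wz":0.3}]'
python3 -m pendant '[{"tx":3,"ty":20,"tz":0,"wx":0,"wy":0,"wz":0.025},{"tx":5,"ty":34,"tz":0,"wx":0,"wy":0,"wz":0.025},{"tx":5,"ty":34,"tz":-30,"wx":0,"wy":0,"wz":0.025},{"tx":5,"ty":34,"tz":-60,"wx":0,"wy":0,"wz":0.025},{"tx":5,"ty":34,"tz":-80,"wx":0,"wy":0,"wz":0.025}]'
python3 -m pendant '[{"tx":0,"ty":0,"tz":0,"wx":0,"wy":0,"wz":0},{"tx":0,"ty":0,"tz":0,"wx":0,"wy":0,"wz":0}]'
python3 - <<'E'
from h import *
p,d,c=grab('wrist'); save('w7.png',p)
E
```

```text
t: 28.25
eef_pos: [577.5, 267.0, 147.2]
tool_rot: [0.0, 0.674, 0.739, 0.001]
contact_force: [-0.4, 0.2, -1.7]
grip_width: 31.3
grasp_force: 59.6
t: 28.75
eef_pos: [581.9, 297.6, 65.0]
tool_rot: [0.0, 0.666, 0.746, -0.001]
contact_force: [0.3, 0.4, -0.3]
grip_width: 31.1
grasp_force: 59.8
t: 28.95
eef_pos: [582.9, 298.0, 67.0]
tool_rot: [0.0, 0.666, 0.746, -0.0]
contact_force: [0.7, -0.8, -0.8]
grip_width: 31.3
grasp_force: 59.7
```

View pics/w7.png

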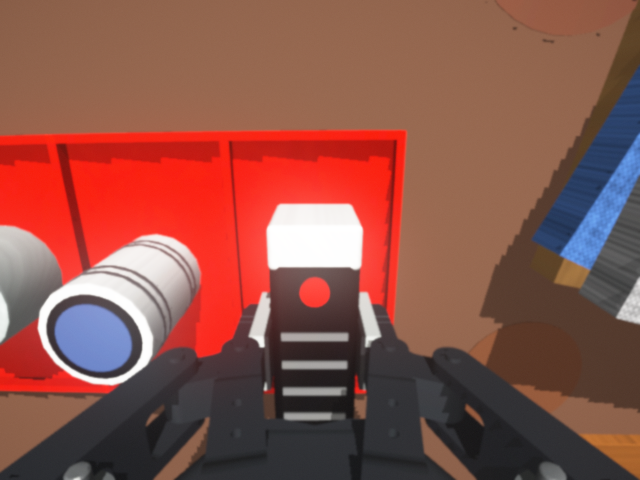

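The handle (315,315) is aligned over the far red compartment, with the lens and tube standing in the other two. I lower it and open only a little.

```bash

python3 -m pendant '[{"tx":0,"ty":0,"tz":-14,"wx":0,"wy":0,"wz":0},{"tx":0,"ty":0,"tz":-24,"wx":0,"wy":0,"wz":0},{"tx":0,"ty":0,"tz":-31,"wx":0,"wy":0,"wz":0},{"tx":0,"ty":0,"tz":-34,"wx":0,"wy":0,"wz":0},{"tx":0,"ty":0,"tz":-35,"wx":0,"wy":0,"wz":0}]'
python3 -m pendant '[{"tx":0,"ty":0,"tz":-1,"wx":0,"wy":0,"wz":0},{"tx":0,"ty":0,"tz":-1,"wx":0,"wy":0,"wz":0}]'
python3 -m pendant '[{"tx":0,"ty":0,"tz":0,"wx":0,"wy":0,"wz":0},{"tx":0,"ty":0,"tz":0,"wx":0,"wy":0,"wz":0},{"tx":0,"ty":0,"tz":0,"wx":0,"wy":0,"wz":0},{"tx":0,"ty":0,"tz":0,"wx":0,"wy":0,"wz":0}]' 0.5
python3 -m pendant '[{"tx":0,"ty":0,"tz":12,"wx":0,"wy":0,"wz":0},{"tx":0,"ty":0,"tz":40,"wx":0,"wy":0,"wz":0},{"tx":0,"ty":0,"tz":80,"wx":0,"wy":0,"wz":0},{"tx":0,"ty":0,"tz":120,"wx":0,"wy":0,"wz":0},{"tx":0,"ty":0,"tz":160,"wx":0,"wy":0,"wz":0}]'
python3 -m pendant '[{"tx":0,"ty":-20,"tz":40,"wx":0,"wy":0,"wz":0},{"tx":0,"ty":-20,"tz":40,"wx":0,"wy":0,"wz":0},{"tx":0,"ty":-20,"tz":40,"wx":0,"wy":0,"wz":0},{"tx":0,"ty":-20,"tz":40,"wx":0,"wy":0,"wz":0}]'
python3 - <<'E'
from h import *
from m0 import rect
p,d,c=grab('side'); save('s8.png',p); C=cloud(p,cv2.medianBlur(d,3),c)
q,e,k=grab('wrist'); W=cloud(q,cv2.medianBlur(e,5),k); save('w8.png',q)
for n,x,y,lo,hi,a,b in(('handle',583,298,34,46,40,60),('silver',499,288,60,75,35,35),('tube',416,279,38,50,40,40),('viewer',574,-281,54,75,45,60),('clip',448,-289,50,75,45,45),('blens',445,9,60,70,35,35),('btube',668,100,35,45,35,35),('can',441,112,46,60,30,30)):
  for t,CC in(('side',C),('wrist',W)):
    m=(abs(CC[...,0]-x)<a)&(abs(CC[...,1]-y)<b)&(CC[...,2]>lo)&(CC[...,2]<hi); X=CC[m]
    if len(X)>30: print(n,t,rect(X[:,:2]),np.percentile(X[:,2],[50,95]).round(1))
E
```

```text
t: 29.5
eef_pos: [581.9, 298.4, 31.8]
tool_rot: [-0.0, 0.666, 0.746, -0.001]
contact_force: [-8.9, -2.4, 18.7]
grip_width: 30.9
grasp_force: 62.3
t: 29.7
eef_pos: [581.9, 298.3, 31.8]
tool_rot: [-0.001, 0.666, 0.746, -0.0]
contact_force: [-7.9, -2.5, 17.8]
grip_width: 30.8
grasp_force: 62.1
t: 30.1
eef_pos: [582.6, 298.6, 30.1]
tool_rot: [0.0, 0.666, 0.746, -0.0]
contact_force: [-0.8, -0.4, 0.7]
grip_width: 42.6
grasp_force: 0.0
t: 30.6
eef_pos: [582.5, 298.4, 192.7]
tool_rot: [0.0, 0.666, 0.746, 0.0]
contact_force: [1.3, 0.5, 0.2]
grip_width: 42.5
grasp_force: 0.0
t: 31.0
eef_pos: [581.9, 278.9, 229.8]
tool_rot: [-0.0, 0.666, 0.746, -0.0]
contact_force: [-0.7, -0.1, -0.7]
grip_width: 42.6
grasp_force: 0.0
handle side (array([583.4, 295. ]), array([98.9, 31.5], dtype=float32), -83.7) [40.9 42.1]
handle wrist (array([583.4, 297.8]), array([96., 32.], dtype=float32), -83.6) [39.4 40.2]
silver side (array([499.1, 284.6]), array([44.2, 41.2], dtype=float32), -21.2) [69.  70.8]
silver wrist (array([499.4, 289.8]), array([44.8, 44.2], dtype=float32), 5.0) [68.2 68.9]
tube side (array([415.9, 278.1]), array([56.4, 53.5], dtype=float32), -53.8) [42.8 45. ]
tube wrist (array([415.6, 280.3]), array([56.2, 55.4], dtype=float32), 88.3) [42.9 43.6]
viewer side (array([ 574.4, -280.4]), array([97.3, 55. ], dtype=float32), -87.4) [63.5 65.1]
clip side (array([ 446.9, -289.1]), array([50.5,  4.9], dtype=float32), -8.0) [60.  65.5]
blens side (array([445.9,   7. ]), array([44.5, 44. ], dtype=float32), 72.1) [65.3 66.2]
blens wrist (array([457.3,   3.9]), array([46. , 19.9], dtype=float32), 59.0) [64.1 64.9]
btube side (array([674.3,  97.7]), array([54.3, 53.6], dtype=float32), 61.7) [39.3 40.9]
btube wrist (array([658.1,  95.7]), array([54.4, 19.4], dtype=float32), -71.1) [39.  39.7]
can side (array([443.2, 109.9]), array([35.9, 33.5], dtype=float32), 73.8) [52.6 53.5]
```

View pics/s8.png

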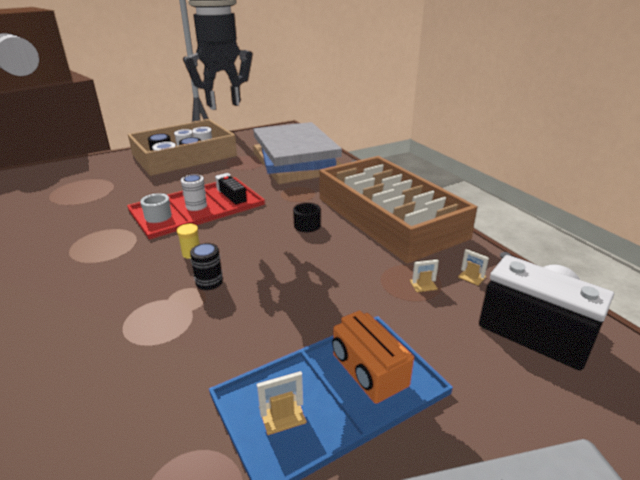

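All five things stand in their compartments: clip (282,400), viewer (372,355), tube (156,208), lens (193,193) and handle (232,188). The black lens, black tube and can stand where they were, and the arm is clear.

```bash
python3 -c "
from workcell import manip
print(manip.sign_off())"
```

```text
the job is handed in; nothing more can be done
None
```

Both kits are made up and the job is handed in at about 31 s of the 136 s allowed: a last camera check showed all five things flat on the floors of their own compartments and the black lens, black tube and film can where they started, but sign-off gave no verdict.

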